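# Prop the tester's flip cover and trim the knob onto its preset peg

### The job

Lift the watch tester's clear flip cover by its wire handle until the swinging stay drops behind its catch, then ease the cover back so that it stays propped open by itself. Then turn the black trim knob underneath clockwise until its red pointer presses snugly against the brass preset peg, by feel, with only a few newtons, and let go. Leave the cover propped, the pointer touching the peg, and the other things on the bench where they are.

Things in the scene. Friction and masses are not known exactly. Their poses are not given: they have to be found in the camera images.
- tester: Grey watch tester, fixed: a box 210 x 176 mm, its deck 45 mm above the bench. Origin on the bench under the knob's axis; x points to its rear (away from the display), y to its left, z up. It reaches 70 mm to the front and 140 mm to the rear of the origin. Cheeks 43 mm high stand on the deck at y = +-85 mm, from x = -15 to 140 mm.
- cover (a joint): Opening of the clear cover: 0 shut (level), 1.57 rad its hard end (upright). A 150 x 150 x 4 mm plate of 0.10 to 0.17 kg hinged at its rear edge. Weight and a light spring pull it shut at all angles (under 1.5 N at the handle); let go, it drops unless the stay holds it. The stay drops behind its catch at about 1.46 rad; eased back, the cover then rests on the stay at about 1.35 rad.
- cover_hinge (a point): Point on the cover's hinge axis at mid-width, 90 mm above the bench and 110 mm to the rear of the knob's axis; the hinge axis runs along the tester's y.
- handle (a point): Middle of the handle: a round steel bar 9 mm thick, 70 mm long along the tester's y, joined by two arms to the cover's front edge (free gap 40 mm between bar and cover). It lies in the cover's plane, 195 mm from the hinge axis, and swings with the cover; shut, it is 90 mm above the bench with 45 mm of free air beneath.
- stay: Stay rod, 92 mm long, 6 mm thick, swinging freely from a pivot (its origin) under the cover's left edge, 45 mm from the hinge. Its red foot drags rearward over the deck as the cover opens and drops behind the catch, a 5 mm steel step with a ramp in front, on the deck 52 mm to the rear and 62 mm to the left of the knob's axis. It bears 40 N, that is about 9 N of pull at the handle.
- knob: Black trim knob, upright axis: a bar grip 40 mm long, 14 mm thick, from 12 to 38 mm above the deck, over a disc of radius 31 mm, 6 mm high. Origin on the axis, 30 mm above the deck; x along the bar, z up. A red pointer, 8 mm wide, ending 48 mm from the axis, is clamped to it within 0.1 rad of x (differs each time). Friction 0.08 N m, stays where left; clockwise from above is yaw decreasing.
- preset: Flat brass ring on the deck round the knob, fixed, with the preset peg: 8 mm thick, 13 mm high, 42 mm from the axis. Origin on the knob's axis at deck height, x towards the peg. Pointer and peg touch when the knob's x axis is 0.09 to 0.29 rad anticlockwise of this x axis, 0.55 to 1.65 rad from the start. The stiff peg takes 3 to 9 N, 0.13 to 0.37 N m about the axis; more would bend it.
- jar: Glass crystal container with lid, 48 mm wide, 45 mm high, loose bystander, origin at the centre of its underside.
- screwdriver: Blue screwdriver, 130 mm long, lying, loose bystander.
- holder: Orange movement holder, 46 mm wide, 24 mm high, loose bystander, origin at the centre of its underside.
- springbar: Steel spring bar tool, 115 mm long, 8 mm thick, lying, loose bystander.
- stay_foot (a point): Centre of the red ball foot (8 mm) at the end of the stay; lying on the deck it is 49 mm above the bench; behind the catch it is about 56 mm to the rear of the knob's axis.

How it is judged (in metres and radians):
On the way, in this order (a step that is already met when the one before it is completed fails the run):
1. the cover stands propped on its stay, not held by the fingers (value of joint cover between 1.3 and 1.4 rad and x of stay_foot in the frame of tester above 0.054 m and z of stay_foot in the frame of tester below 0.052 m and contact force between each of the fingers, the arm and cover below 0.1 N and velocity of joint cover between -0.1 and 0.1 rad/s), for 0.3 s.
2. the pointer presses on the peg with at least 3 N (contact force between knob and preset above 3 N), for 0.15 s.
At the end, for the whole second after the job is handed in: The cover stands propped between 1.3 and 1.4 rad with the stay's foot on the deck behind the catch, and the pointer is left at the peg (gap under 1.5 mm, that is their centres within 9.9 mm of each other), the knob at rest (value of joint cover between 1.3 and 1.4 rad and x of stay_foot in the frame of tester above 0.054 m and z of stay_foot in the frame of tester below 0.052 m and angular speed of knob below 0.05 rad/s and horizontal distance between pointer_c0 and preset_c0 below 0.0099 m); the robot touches nothing.
It fails at once if the pointer is forced against the peg with more than 9 N (contact force between knob and preset above 9 N).
It fails at once if the cover slams shut or falls freely (closing faster than 2.5 rad/s) (velocity of joint cover below -2.5 rad/s).
It fails at once if the stay is forced against its catch with more than 40 N (contact force between stay and tester above 40 N).
It fails at once if a bystander (crystal container, screwdriver, movement holder or spring bar tool) is moved more than 15 mm (distance of any of jar, screwdriver, holder, springbar from where it was at the start of the episode above 0.015 m).
It also fails if it takes over 72 s, if anything falls off the work surface, if the arm or the gripper's body presses on something with over 40 N, if the wrist force passes 120 N, or if a joint passes its speed limit or range.

### The arm

A 6-joint arm with a two-finger parallel gripper is mounted at the origin on the work surface. World frame = base frame: x ahead of the robot, y to its left, z up, the work surface at z = 0. Lengths are in mm, angles in rad, forces in N, time in s.
With the tool pointing down it reaches from about 350 to 975 mm from the base axis. Payload 17.4 kg.
Tool frame: the origin (TCP) lies between the finger pads; the fingertips stand 25 mm ahead of it and the grasp point (between the pads) lies 6 mm ahead of it (bot.tcp_to_tips is the z of the fingertips in the tool frame, in mm); z points along the fingers, y is the line along which they close (so a half turn about z gives the same grasp; the last joint's range is limited). The gripper opens to 85 mm and grips with 20 to 120 N. Pads are 22 mm wide; open, the fingers measure 114 mm over their backs; the gripper's body (76 mm by 85 mm) begins 54 mm behind the grasp point. The pads swing forward as they close: fully open they stand 13 mm farther back than shut.
Start: joints at [-1.264, 0.116, 1.442, -0, 1.584, -0.038], TCP at [228.147, -635.281, 256.303] pointing down, gripper open.
Joint ranges: [-2.83, 2.83], [-0.83, 2.19], [0.07, 2.5], [-1.14, 4.28], [0.01, 3], [-2.97, 2.97]. Speed limits (rad/s): [1.89, 1.89, 2.22, 3.14, 3.14, 3.14].

### API

Orientations are given as a unit quaternion [x, y, z, w].
In Python, from rig import bot, read_camera, camera_info gives the robot as it stands.
- The arm moves only by the shell command python3 -m inch 'ROWS'. ROWS is JSON, a list that holds one entry, the list of rows, each a list of 7 numbers: the shift along the world's x, y, z each as a share of 100 mm, from -1 to 1, then the turn, a rotation vector about the world's x, y, z each as a share of 90 degrees, from -1 to 1, then the opening in per cent of the stroke, from 0 (shut) to 100 (fully open). A call has 1 to 5 rows; each row is the pose to reach, as a shift and turn from the pose commanded when the call began; what a row does not reach only later rows make up. A row lasts 1/8 s, in which the tool goes at most 62.5 mm and 10.7 degrees, less where a joint would pass 70% of its speed; a pose out of reach is approached as far as the arm can. A call with a number of a shift or a turn outside -1 to 1 is refused whole. A call with a gripper value outside its range is refused whole. The fingers move at their own pace and stop on an object; the grip force is fixed at half the most. Time passes only in rows, so rows that repeat a pose let the fingers close. It gives the time, the measured TCP pose, the force, the opening and the grip force at its end, in the units of the state.
- bot.read_state(): the state, without advancing time (a new reading comes with each control period).
- read_camera(name): name is "side" or "top" or "wrist"; returns (picture, depth): 420x560x3 uint8, blue, green, red; 420x560 float32, mm along the optical axis (not along the pixel's ray), 0 where there is no reading.
- camera_info(name): a dict with "fov_y" (degrees; the focal length in pixels is half the picture's height over the tangent of half this angle, whatever the lens; pixels are square), "cx", "cy" (the principal point, pixels), "R" (3x3) and "t" (3): a world point X has camera coordinates R X + t. Camera axes: x right, y down, z forward; pixel columns grow to the right and rows downward; lengths in mm; the calibration is good to about 2 mm. A picture is of the moment at which its call begins: read the wrist's pose just before it. camera_info takes no time and is no camera call; for the wrist camera it gives the pose at the moment of the call.
- bot.job_done(): hands the job in; it is judged then, once.
The state is a dict: "clock": time; "joints": joint angles; "joint_vel": joint speeds; "joint_torque": joint torques, N m; "tool_pos": TCP position; "tool_rot": TCP orientation; "wrist_force": force on the tool from outside, world axes, zero at the start; "wrist_torque": the same for the moment, N m; "grip_width": finger opening in mm; "grasp_force": force on a finger pad.
Only numpy, scipy, OpenCV 4.12 (cv2) and the standard library are available. Lean on these libraries where they do the work, as an engineer would, in place of code of your own. Each camera call takes 0.05 s, during which the arm holds its last target. There are 200 camera calls.

## Working session

There is one attempt and no reset: what is moved stays moved. The work goes in short steps, Python scripts to look and compute and a shell command to move; the robot and the scene stay as the last step left them, time stands still between calls to the robot, and variables do not carry over. Pictures are saved under pics/ and viewed, at most 10 in all, crops included, and the job is handed in when it is done.

```bash
ls; mkdir -p pics
python3 - <<'E'
from rig import bot, read_camera, camera_info
import cv2,numpy as np
s=bot.read_state();print({k:np.round(v,3) if not isinstance(v,dict) else v for k,v in s.items()})
for n in ("side","top"):
    p,d=read_camera(n);cv2.imwrite(f"pics/{n}0.png",p);np.savez(f"{n}0.npz",p=p,d=d)
    i=camera_info(n);print(n,{k:np.round(v,3).tolist() for k,v in i.items()})
E
```

```text
pics
{'clock': np.float64(0.0), 'joints': array([-1.264,  0.116,  1.442,  0.   ,  1.584, -0.038]), 'joint_vel': array([-0.001,  0.001,  0.001,  0.   ,  0.   ,  0.001]), 'joint_torque': array([ 1.0000e-03, -7.3200e+01, -6.3249e+01, -0.0000e+00,  6.0000e-03,
       -0.0000e+00]), 'tool_pos': array([ 228.104, -635.111,  255.531]), 'tool_rot': array([ 0.985,  0.172, -0.   , -0.001]), 'wrist_force': array([-0.99 ,  0.488,  0.258]), 'wrist_torque': array([0.023, 0.011, 0.009]), 'grasp_force': np.float64(0.0), 'grip_width': np.float64(85.361)}
side {'fov_y': 47.603, 'cx': 284.17, 'cy': 208.111, 'R': [[-0.915, -0.404, -0.009], [-0.212, 0.499, -0.84], [0.344, -0.766, -0.543]], 't': [563.265, 159.727, 702.945]}
top {'fov_y': 44.02, 'cx': 289.134, 'cy': 210.649, 'R': [[0.026, -1.0, -0.0], [-0.994, -0.025, -0.107], [0.107, 0.003, -0.994]], 't': [21.626, 579.528, 936.947]}
```

View pics/side0.png

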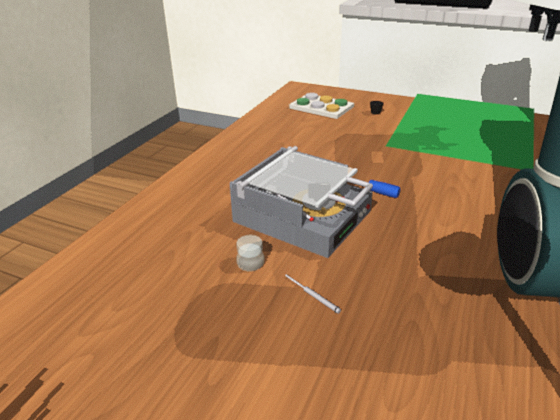

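View pics/top0.png

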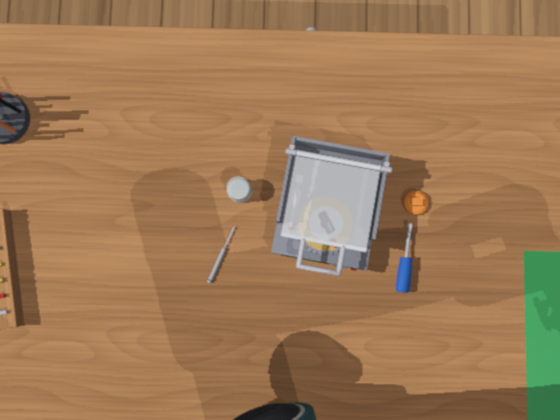

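The side view shows the tester in the middle with its handle near (365,190). In the top view the hinge rod runs from (290,151) to (389,166), the handle bar is near (320,270), and the knob shows through the cover near (326,222). Next I'll enlarge the top view and compute a first pose.

```bash
cat > h.py <<'E'
import numpy as np,cv2
from rig import bot, read_camera, camera_info
def K(n):
    i=camera_info(n);f=210/np.tan(np.radians(i["fov_y"])/2)
    return f,i["cx"],i["cy"],np.array(i["R"]),np.array(i["t"])
def ray(n,u,v,z,k=None):
    f,cx,cy,R,t=k or K(n);d=R.T@np.array([(u-cx)/f,(v-cy)/f,1]);o=-R.T@t
    return o+d*(z-o[2])/d[2]
def proj(n,X,k=None):
    f,cx,cy,R,t=k or K(n);c=R@np.array(X)+t;return np.array([f*c[0]/c[2]+cx,f*c[1]/c[2]+cy])
def tw(T,p):  # tester (x,y,yaw) -> world
    c,s=np.cos(T[2]),np.sin(T[2]);return np.array([T[0]+c*p[0]-s*p[1],T[1]+s*p[0]+c*p[1],p[2]])
E
python3 - <<'E'
from h import *
p=np.load("top0.npz")["p"]
c=p[125:285,260:400];c=cv2.resize(c,None,fx=3.7,fy=3.7,interpolation=cv2.INTER_CUBIC);cv2.imwrite("pics/topc.png",c)
for nm,a,z in [("deckFL",(273,254),45),("deckFR",(367,269),45),("hingeL",(290,151),90),("hingeR",(389,166),90),("barL",(298,266),90),("barR",(342,273),90)]:
    print(nm,ray("top",*a,z).round(1))
E
```

```text
deckFL [497.2  63.7  45. ]
deckFR [ 474.5 -107.5   45. ]
hingeL [678.7  37.5  90. ]
hingeR [ 656.2 -137.9   90. ]
barL [476.6  18.5  90. ]
barR [466.6 -57.7  90. ]
```

View pics/topc.png

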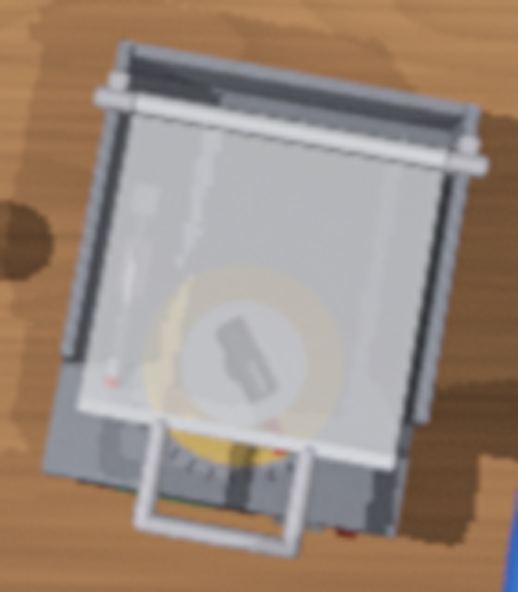

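Crop: the bar runs (140,522) to (295,548), the hinge rod (100,97) to (485,165) and the deck's front edge (45,470) to (398,533). The red pointer points to the front right, near (275,430). I'll fit the tester pose from these, check it against the side view, and plan the approach.

Run:
```python
from h import *
from scipy.optimize import least_squares
from scipy.spatial.transform import Rotation as Ro
k=K("top");q=lambda a:(a[0]/3.7+260-.4,a[1]/3.7+125-.4)
P=[((140,522),(-85,35,90)),((295,548),(-85,-35,90)),((45,470),(-70,88,45)),((398,533),(-70,-88,45))]
P=[(q(a),b) for a,b in P]
hm=ray("top",*q((292,131)),90,k)
f=lambda T:np.concatenate([proj("top",tw(T,b),k)-a for a,b in P]+[(proj("top",tw(T,(110,0,90)),k)-q((292,131)))])
r=least_squares(f,[550,-20,-.14]);T=r.x;print(T.round(3),r.fun.round(2))
np.save("T.npy",T)
for b in [(-85,0,90),(-70,88,45),(-70,-88,45)]: print("side",b,proj("side",tw(T,b)).round(1))
ex=np.array([np.cos(T[2]),np.sin(T[2]),0]);ey=np.array([-ex[1],ex[0],0]);ez=np.array([0,0,1])
ph=np.radians(45)
s=bot.read_state();R0=Ro.from_quat(s["tool_rot"]);
for sg in(1,-1):
    z=np.cos(ph)*ex-np.sin(ph)*ez;y=sg*(np.sin(ph)*ex+np.cos(ph)*ez);x=np.cross(y,z)
    print(sg,(Ro.from_matrix(np.c_[x,y,z])*R0.inv()).as_rotvec()/(np.pi/2))
    y=sg*ex;z=-ez;x=np.cross(y,z)
    print(" down",(Ro.from_matrix(np.c_[x,y,z])*R0.inv()).as_rotvec()/(np.pi/2))
print("handle",tw(T,(-85,0,90)))
d=np.load("side0.npz");p=d["p"]
hsv=cv2.cvtColor(p,cv2.COLOR_BGR2HSV)
```

```text
[ 5.5655e+02 -3.1005e+01 -1.5600e-01] [ 1.55 -0.48 -0.46 -0.13 -0.4   0.18 -0.44  0.77 -0.29 -0.3 ]
side (-85, 0, 90) [363.  193.7]
side (-70, 88, 45) [330.3 237.2]
side (-70, -88, 45) [373.3 191.5]
1 [-0.33419227 -0.40387746  0.64406977]
 down [-4.38180946e-04 -4.97572118e-04  6.80881804e-01]
-1 [ 0.45924637 -0.37995074 -1.23981756]
 down [-5.70997649e-04  5.02842263e-04 -1.31911801e+00]
handle [472.5878974  -17.75990322  90.        ]
```

```bash
python3 -m inch '[[[0.15,0.5,0,0,0,0.11,50],[0.3,1,0,0,0,0.23,50],[0.3,1,0,0,0,0.23,50]]]'
python3 -m inch '[[[0.15,0.5,0,0,0,0.11,50],[0.3,1,0,0,0,0.23,50],[0.3,1,0,0,0,0.23,50]]]'
python3 -m inch '[[[0.15,0.5,0,0,0,0.11,50],[0.3,1,0,0,0,0.22,50],[0.3,1,0,0,0,0.22,50]]]'
python3 -m inch '[[[0.15,0.5,0,-0.013,-0.08,0,50],[0.3,1,0,-0.026,-0.165,0,50],[0.3,1,0,-0.026,-0.165,0,50]]]'
python3 -m inch '[[[0.15,0.5,0,-0.013,-0.08,0,50],[0.3,1,0,-0.026,-0.165,0,50],[0.3,1,0,-0.026,-0.165,0,50]]]'
python3 -m inch '[[[0.15,0.5,0,-0.013,-0.08,0,50],[0.3,1,0,-0.026,-0.165,0,50],[0.3,1,0,-0.026,-0.165,0,50],[0.3,1,0,-0.026,-0.165,0,50]]]'
cat > m.py <<'E'
from h import *
from scipy.spatial.transform import Rotation as Ro
T=np.load("T.npy")
def rep():
    s=bot.read_state();R=Ro.from_quat(s["tool_rot"]);c,sn=np.cos(T[2]),np.sin(T[2])
    A=np.array([[c,sn,0],[-sn,c,0],[0,0,1]])
    g=s["tool_pos"]+6*R.apply([0,0,1])
    print("t",round(float(s["clock"]),2),"grasp pt tester",(A@(g-[T[0],T[1],0])).round(1),"zdir",(A@R.apply([0,0,1])).round(3),"ydir",(A@R.apply([0,1,0])).round(3))
    print("F tester",(A@s["wrist_force"]).round(2),"tq",np.round(s["wrist_torque"],3),"w",round(float(s["grip_width"]),1),"gf",s["grasp_force"],"j",np.round(s["joints"],2))
    return s,A,R
if __name__=="__main__": rep()
E
python3 m.py
```

```text
clock: 0.48
tool_pos: [259.0, -533.0, 256.7]
tool_rot: [0.938, 0.348, 0.0, 0.0]
wrist_force: [-0.3, -1.3, 0.4]
grip_width: 42.7
grasp_force: 0.0
clock: 0.85
tool_pos: [288.8, -433.7, 256.7]
tool_rot: [0.86, 0.51, 0.0, 0.0]
wrist_force: [-0.3, -0.3, -0.4]
grip_width: 42.8
grasp_force: 0.0
clock: 1.23
tool_pos: [318.8, -334.2, 256.7]
tool_rot: [0.76, 0.65, 0.0, 0.0]
wrist_force: [-0.9, -0.4, -0.6]
grip_width: 42.8
grasp_force: 0.0
clock: 1.6
tool_pos: [348.0, -234.4, 257.2]
tool_rot: [0.755, 0.643, 0.086, 0.101]
wrist_force: [0.2, -0.0, -0.1]
grip_width: 43.0
grasp_force: 0.0
clock: 1.98
tool_pos: [390.0, -139.5, 255.7]
tool_rot: [0.735, 0.628, 0.167, 0.192]
wrist_force: [0.2, 0.6, -0.1]
grip_width: 42.6
grasp_force: 0.0
clock: 2.48
tool_pos: [466.7, -43.1, 257.3]
tool_rot: [0.708, 0.604, 0.238, 0.279]
wrist_force: [0.6, -0.4, 0.7]
grip_width: 42.8
grasp_force: 0.0
t 2.48 grasp pt tester [-82.8 -26.  252.9] zdir [ 0.683 -0.002 -0.731] ydir [ 0.731 -0.001  0.683]
F tester [ 0.61 -0.32  0.75] tq [0.055 0.323 0.035] w 42.8 gf 0.0 j [-0.14 -0.83  2.26 -0.02  0.95  0.02]
```

```bash
python3 -m inch '[[[-0.3,0.13,-0.4,0,0,0,50],[-0.55,0.26,-0.85,0,0,0,50],[-0.55,0.26,-0.85,0,0,0,50],[-0.55,0.26,-0.85,0,0,0,50]]]' ; python3 m.py
```

```text
clock: 2.98
tool_pos: [456.5, -15.4, 168.2]
tool_rot: [0.712, 0.604, 0.23, 0.275]
wrist_force: [-0.5, -0.3, 0.5]
grip_width: 42.7
grasp_force: 0.0
t 2.98 grasp pt tester [-97.2  -0.3 163.8] zdir [ 0.669 -0.01  -0.743] ydir [ 0.743 -0.002  0.669]
F tester [-0.48 -0.4   0.48] tq [ 0.025  0.296 -0.003] w 42.7 gf 0.0 j [-0.04 -0.83  2.4  -0.12  0.84  0.17]
```

```bash
python3 -m inch '[[[-0.06,0.01,-0.15,0.01,0.066,0,50],[-0.12,0.02,-0.3,0.021,0.132,0,50],[-0.12,0.02,-0.3,0.021,0.132,0,50],[-0.12,0.02,-0.3,0.021,0.132,0,50]]]' ; python3 m.py
```

```text
clock: 3.48
tool_pos: [444.6, -12.8, 137.8]
tool_rot: [0.736, 0.626, 0.166, 0.2]
wrist_force: [-0.2, 0.4, -0.4]
grip_width: 42.5
grasp_force: 0.0
t 3.48 grasp pt tester [-110.4    0.5  132.7] zdir [ 0.502 -0.009 -0.865] ydir [ 0.865 -0.002  0.502]
F tester [-0.29  0.32 -0.43] tq [0.07  0.179 0.043] w 42.5 gf 0.0 j [-0.05 -0.72  2.35 -0.07  0.99  0.14]
```

Run:
```python
from m import *
k=K("wrist");p,d=read_camera("wrist");cv2.imwrite("pics/w1.png",p)
print(k[3].round(3).tolist(),k[4].round(1))
for y in (35,0,-35): print(y,proj("wrist",tw(T,(-85,y,90)),k).round(1))
```

```text
[[0.854, -0.138, 0.502], [-0.291, -0.926, 0.241], [0.431, -0.352, -0.831]] [-450.3  119.2   50.5]
35 [280.6 181. ]
0 [280.7 244.3]
-35 [280.8 301.3]
```

View pics/w1.png

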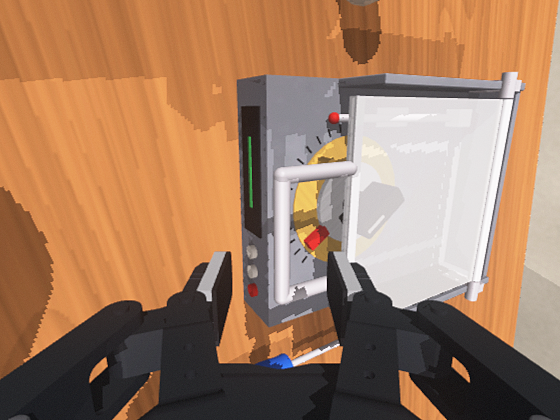

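The wrist view shows the bar at column 282, rows 172 to 300, against a predicted 281 and 181 to 301, so it sits centred between the fingers. Advance along the tool axis and cage the bar.

```bash
python3 -m inch '[[[0.08,-0.01,-0.14,0,0,0,50],[0.16,-0.02,-0.28,0,0,0,50],[0.24,-0.035,-0.42,0,0,0,50],[0.24,-0.035,-0.42,0,0,0,50]]]'
python3 -m inch '[[[0,0,0,0,0,0,20],[0,0,0,0,0,0,20],[0,0,0,0,0,0,20],[0,0,0,0,0,0,20]]]' ; python3 m.py
```

```text
clock: 4.03
tool_pos: [467.8, -15.8, 94.0]
tool_rot: [0.736, 0.626, 0.165, 0.199]
wrist_force: [-0.3, 0.5, 0.0]
grip_width: 42.9
grasp_force: 0.0
clock: 4.53
tool_pos: [468.0, -15.7, 94.6]
tool_rot: [0.736, 0.626, 0.165, 0.199]
wrist_force: [-0.3, -0.1, 0.8]
grip_width: 17.0
grasp_force: 0.0
t 4.53 grasp pt tester [-86.9   1.3  89.4] zdir [ 0.499 -0.008 -0.866] ydir [ 0.867 -0.002  0.499]
F tester [-0.25 -0.11  0.8 ] tq [0.048 0.253 0.04 ] w 17.0 gf 0.0 j [-0.05 -0.6   2.35 -0.08  0.87  0.14]
```

```bash
python3 -m inch '[[[0.03,-0.005,0.195,0,0,0,20],[0.058,-0.009,0.387,0,0,0,20],[0.106,-0.017,0.576,0,0,0,20],[0.172,-0.027,0.759,0,0,0,20],[0.256,-0.04,0.935,0,0,0,20]]]';python3 m.py
python3 - <<'E'
from h import *
p,d=read_camera("side");cv2.imwrite("pics/s1.png",cv2.resize(p[80:280,200:460],None,fx=3,fy=3))
E
```

```text
clock: 5.15
tool_pos: [493.8, -19.7, 189.8]
tool_rot: [0.736, 0.626, 0.165, 0.199]
wrist_force: [-2.7, 0.5, 0.2]
grip_width: 17.2
grasp_force: 0.9
t 5.15 grasp pt tester [-60.8   1.3 184.6] zdir [ 0.499 -0.008 -0.866] ydir [ 0.866 -0.002  0.499]
F tester [-2.76  0.03  0.22] tq [ 0.079  0.564 -0.025] w 17.2 gf 0.8583704195916653 j [-0.06 -0.59  2.19 -0.06  1.02  0.12]
```

View pics/s1.png

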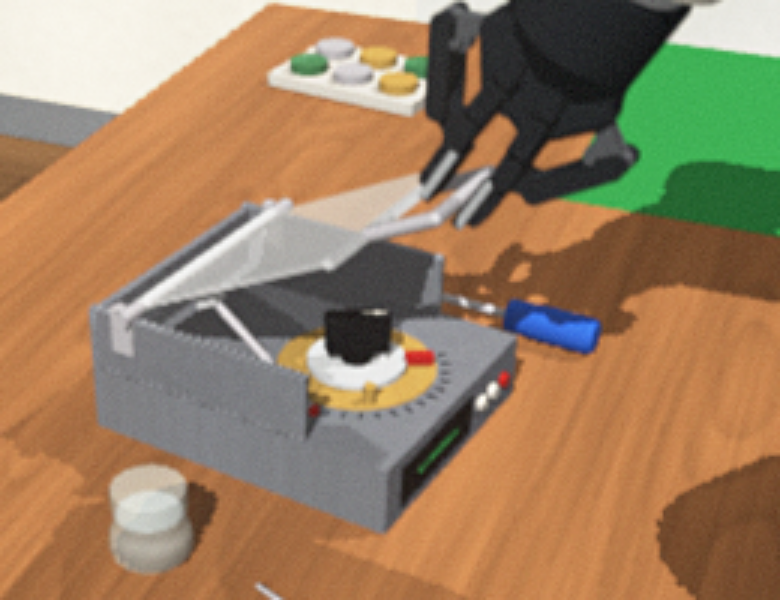

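The side view shows the cover at about 0.45 rad with the bar caged between the fingers. The peg is at crop (370,390), left of the red pointer at (420,357). Continue the arc.

```bash
python3 -m inch '[[[0.101,-0.016,0.166,0,0,0,20],[0.217,-0.034,0.321,0,0,0,20],[0.348,-0.055,0.464,0,0,0,20],[0.493,-0.077,0.592,0,0,0,20],[0.649,-0.102,0.706,0,0,0,20]]]';python3 m.py
python3 -m inch '[[[0.08,-0.013,0.05,0,0,0,20],[0.167,-0.026,0.097,0,0,0,20],[0.255,-0.04,0.14,0,0,0,20],[0.343,-0.054,0.176,0,0,0,20],[0.526,-0.082,0.238,0,0,0,20]]]';python3 m.py
```

```text
clock: 5.82
tool_pos: [558.8, -29.9, 259.7]
tool_rot: [0.736, 0.626, 0.165, 0.199]
wrist_force: [-1.9, 1.4, -0.3]
grip_width: 17.2
grasp_force: 0.4
t 5.83 grasp pt tester [  5.1   1.4 254.5] zdir [ 0.499 -0.008 -0.866] ydir [ 0.866 -0.002  0.499]
F tester [-2.12  1.03 -0.29] tq [-0.002  0.314 -0.015] w 17.2 gf 0.3600498754531145 j [-0.08 -0.44  1.98 -0.05  1.08  0.1 ]
clock: 6.45
tool_pos: [611.4, -38.1, 282.5]
tool_rot: [0.736, 0.626, 0.165, 0.199]
wrist_force: [-1.1, -0.7, 0.8]
grip_width: 17.0
grasp_force: 0.3
t 6.45 grasp pt tester [ 58.3   1.4 277.3] zdir [ 0.499 -0.008 -0.867] ydir [ 0.867 -0.002  0.499]
F tester [-0.93 -0.88  0.78] tq [0.104 0.353 0.035] w 17.0 gf 0.26823763735592365 j [-0.08 -0.31  1.85 -0.05  1.08  0.09]
```

```bash
python3 -m inch '[[[0.094,-0.015,0.024,0,0,0,20],[0.189,-0.03,0.043,0,0,0,20],[0.284,-0.045,0.057,0,0,0,20],[0.38,-0.06,0.066,0,0,0,20],[0.38,-0.06,0.066,0,0,0,20]]]';python3 m.py
python3 - <<'E'
from h import *
p,d=read_camera("side");cv2.imwrite("pics/s2.png",cv2.resize(p[80:280,200:460],None,fx=3,fy=3))
E
```

```text
clock: 7.08
tool_pos: [649.5, -44.2, 288.6]
tool_rot: [0.736, 0.626, 0.165, 0.198]
wrist_force: [-0.2, -1.0, -0.1]
grip_width: 17.3
grasp_force: 0.2
t 7.08 grasp pt tester [ 96.8   1.4 283.4] zdir [ 0.498 -0.008 -0.867] ydir [ 0.867 -0.002  0.498]
F tester [-0.05 -0.98 -0.09] tq [ 0.054  0.274 -0.018] w 17.3 gf 0.16962104011327028 j [-0.09 -0.23  1.77 -0.05  1.07  0.08]
```

View pics/s2.png

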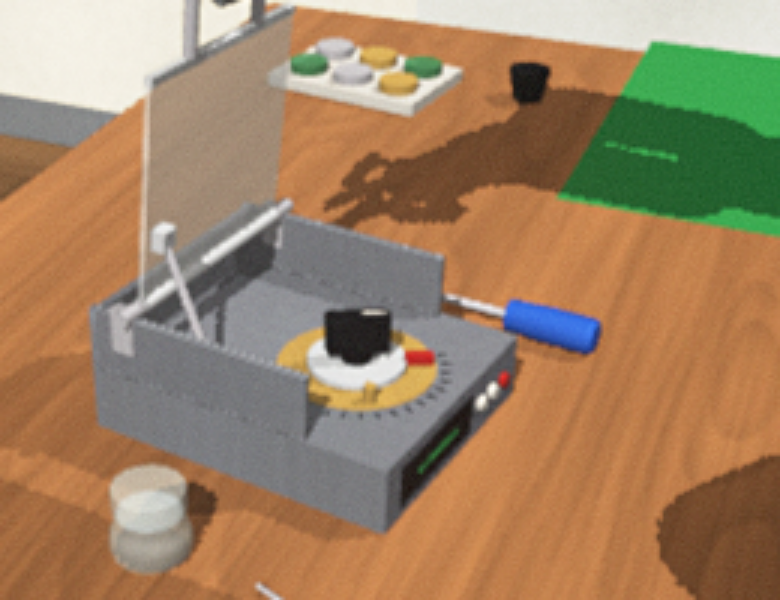

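```bash
cat >> m.py <<'E'
def cov(u,v,y,n="side"):
    k=K(n);f,cx,cy,R,t=k;c,sn=np.cos(T[2]),np.sin(T[2]);A=np.array([[c,sn,0],[-sn,c,0],[0,0,1]])
    o=A@(-R.T@t-[T[0],T[1],0]);d=A@R.T@np.array([(u-cx)/f,(v-cy)/f,1]);P=o+d*(y-o[1])/d[1]
    return P.round(1),np.arctan2(P[2]-90,110-P[0]).round(3),np.hypot(P[2]-90,110-P[0]).round(1)
E
python3 - <<'E'
from m import *
q=lambda a:(a[0]/3+200-.3,a[1]/3+80-.3)
print(cov(*q((148,78)),75),cov(*q((295,10)),-75))
for a in (1.35,1.42,1.46,1.5):
  print(a,[((proj("side",tw(T,(110-152*np.cos(a),y,90+152*np.sin(a))))-[200,80])*3).round(0) for y in (75,-75)])
print("foot behind catch",((proj("side",tw(T,(56,62,49)))-[200,80])*3).round(0))
E
```

```text
(array([ 97.1,  75. , 238.8]), np.float64(1.484), np.float64(149.3)) (array([ 94.6, -75. , 235. ]), np.float64(1.465), np.float64(145.8))
1.35 [array([178.,  85.]), array([319.,   9.])]
1.42 [array([162.,  78.]), array([304.,   3.])]
1.46 [array([153.,  74.]), array([296.,  -0.])]
1.5 [array([144.,  71.]), array([288.,  -3.])]
foot behind catch [229. 380.]
```

```bash
python3 -m inch '[[[0.03,-0.005,0.002,0,0,0,20],[0.06,-0.009,0.003,0,0,0,20],[0.06,-0.009,0.003,0,0,0,20],[0.06,-0.009,0.003,0,0,0,20]]]';python3 m.py
python3 -m inch '[[[-0.04,0.006,0,0,0,0,20],[-0.08,0.012,-0.003,0,0,0,20],[-0.12,0.019,-0.006,0,0,0,20],[-0.16,0.025,-0.01,0,0,0,20],[-0.2,0.031,-0.015,0,0,0,20]]]';python3 m.py
python3 -m inch '[[[-0.04,0.006,-0.005,0,0,0,20],[-0.08,0.012,-0.01,0,0,0,20],[-0.12,0.019,-0.015,0,0,0,20],[-0.16,0.025,-0.02,0,0,0,20],[-0.16,0.025,-0.02,0,0,0,20]]]';python3 m.py
python3 - <<'E'
from h import *
p,d=read_camera("side");cv2.imwrite("pics/s3.png",cv2.resize(p[80:280,200:460],None,fx=3,fy=3))
E
```

```text
clock: 7.62
tool_pos: [655.0, -45.0, 289.2]
tool_rot: [0.736, 0.626, 0.165, 0.199]
wrist_force: [0.6, -0.0, -0.3]
grip_width: 17.1
grasp_force: 0.2
t 7.62 grasp pt tester [102.4   1.5 284. ] zdir [ 0.499 -0.008 -0.867] ydir [ 0.867 -0.002  0.499]
F tester [ 0.62  0.07 -0.27] tq [-0.016  0.28  -0.077] w 17.1 gf 0.19375626929104328 j [-0.09 -0.21  1.76 -0.05  1.07  0.08]
clock: 8.25
tool_pos: [634.8, -41.8, 287.7]
tool_rot: [0.736, 0.626, 0.165, 0.199]
wrist_force: [-0.6, 0.0, -1.1]
grip_width: 17.0
grasp_force: 0.3
t 8.25 grasp pt tester [ 81.9   1.4 282.5] zdir [ 0.499 -0.008 -0.867] ydir [ 0.867 -0.002  0.499]
F tester [-0.6  -0.08 -1.11] tq [0.102 0.26  0.017] w 17.0 gf 0.27256867848336697 j [-0.09 -0.26  1.8  -0.05  1.08  0.08]
clock: 8.88
tool_pos: [618.9, -39.4, 285.8]
tool_rot: [0.736, 0.626, 0.165, 0.199]
wrist_force: [-0.3, -0.5, 0.7]
grip_width: 17.4
grasp_force: 0.0
t 8.88 grasp pt tester [ 65.9   1.4 280.6] zdir [ 0.499 -0.008 -0.867] ydir [ 0.867 -0.002  0.499]
F tester [-0.22 -0.53  0.69] tq [ 0.061  0.296 -0.031] w 17.4 gf 0.0 j [-0.09 -0.3   1.84 -0.05  1.08  0.09]
```

View pics/s3.png

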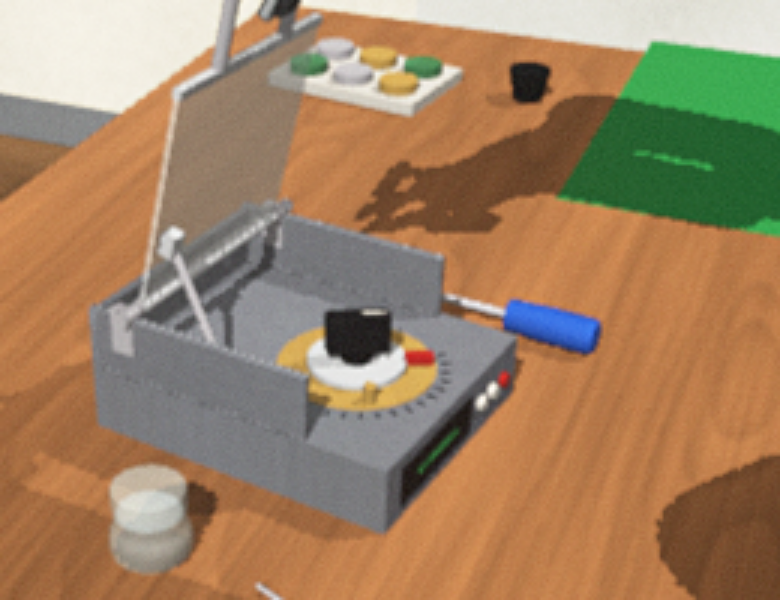

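Finger force is zero and the cover corner at (177,93) gives about 1.35 rad, so it is resting on the stay. Retreat along the tool axis, then measure cover, pointer and peg from the top view.

```bash
python3 -m inch '[[[-0.05,0.008,0.087,0,0,0,20],[-0.1,0.016,0.173,0,0,0,20],[-0.2,0.031,0.346,0,0,0,20],[-0.3,0.047,0.52,0,0,0,20],[-0.4,0.062,0.69,0,0,0,20]]]';python3 m.py
python3 -m inch '[[[-0.5,0.07,0.1,0,0,0,50],[-1,0.15,0.2,0,0,0,50],[-1,0.15,0.2,0,0,0,60]]]'
python3 -m inch '[[[-0.5,0.3,0,0,0,0,50],[-0.8,0.9,0,0,0,0,50],[-0.8,0.9,0,0,0,0,60]]]';python3 m.py
python3 - <<'E'
from m import *
p,d=read_camera("side");np.savez("s4.npz",p=p,d=d)
P,D=read_camera("top");np.savez("t4.npz",p=P,d=D)
a=cv2.resize(p[80:230,220:360],None,fx=2.8,fy=2.8);b=cv2.resize(P[190:275,265:385],None,fx=3.3,fy=3.3,interpolation=cv2.INTER_CUBIC)
h=max(a.shape[0],b.shape[0]);z=lambda i:cv2.copyMakeBorder(i,0,h-i.shape[0],0,0,cv2.BORDER_CONSTANT)
cv2.imwrite("pics/c4.png",np.hstack([z(a),z(b)]));print(a.shape,b.shape)
E
```

```text
clock: 9.55
tool_pos: [578.3, -33.1, 356.6]
tool_rot: [0.736, 0.626, 0.165, 0.199]
wrist_force: [0.4, 0.7, 0.2]
grip_width: 17.0
grasp_force: 0.0
t 9.55 grasp pt tester [ 24.8   1.3 351.4] zdir [ 0.5   -0.008 -0.866] ydir [ 0.866 -0.002  0.5  ]
F tester [0.25 0.7  0.22] tq [0.094 0.267 0.022] w 17.0 gf 0.0 j [-0.08 -0.4   1.8  -0.05  1.22  0.09]
clock: 9.93
tool_pos: [476.7, -17.7, 378.2]
tool_rot: [0.735, 0.626, 0.167, 0.201]
wrist_force: [0.3, -0.4, -0.4]
grip_width: 51.1
grasp_force: 0.0
clock: 10.3
tool_pos: [398.0, 73.7, 375.5]
tool_rot: [0.735, 0.627, 0.166, 0.199]
wrist_force: [-0.4, 0.0, -0.7]
grip_width: 51.3
grasp_force: 0.0
t 10.3 grasp pt tester [-169.9   78.6  370.3] zdir [ 0.5   -0.006 -0.866] ydir [0.866 0.    0.5  ]
F tester [-0.36 -0.06 -0.72] tq [ 0.026  0.232 -0.047] w 51.3 gf 0.0 j [ 0.25 -0.79  2.   -0.21  1.45  0.39]
(420, 392, 3) (280, 396, 3)
```

View pics/c4.png

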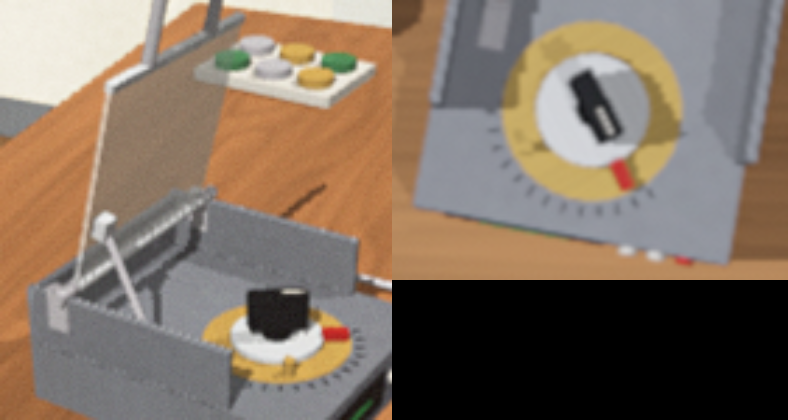

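The cover stands propped on its own at about 1.35 rad. In the top crop the knob centre is near (592,110), the red pointer near (623,175) and the peg near (533,150). I'll compute these precisely.

Run:
```python
from m import *
P=np.load("t4.npz")["p"];k=K("top");hsv=cv2.cvtColor(P,cv2.COLOR_BGR2HSV)
roi=np.zeros(P.shape[:2],np.uint8);cv2.circle(roi,(326,223),31,255,-1)
def cent(m,z):
    ys,xs=np.nonzero(m);return ray("top",xs.mean(),ys.mean(),z,k),len(xs)
red=((hsv[...,0]<8)|(hsv[...,0]>172))&(hsv[...,1]>150)&(hsv[...,2]>90)&(roi>0)
br=(hsv[...,0]>15)&(hsv[...,0]<32)&(hsv[...,1]>90)&(roi>0)
bk=(hsv[...,2]<45)&(roi>0)&(np.hypot(*(np.indices(roi.shape)-np.array([221,326])[:,None,None]))<14)
c=max(cv2.findContours(br.astype(np.uint8),cv2.RETR_EXTERNAL,cv2.CHAIN_APPROX_NONE)[0],key=len)
(u,v),r=cv2.minEnclosingCircle(c);e=cv2.fitEllipse(c);C=ray("top",u,v,46,k);C2=ray("top",*e[0],46,k)
print("ring",C.round(1),C2.round(1),e[1],"T",T.round(3))
pr,n=cent(red,55);print("red",pr.round(1),n,"yaw",np.arctan2(*(pr-C2)[[1,0]]).round(3),np.hypot(*(pr-C2)[:2]).round(1))
pb,n=cent(bk,80);ys,xs=np.nonzero(bk);W=np.array([ray("top",a,b,80,k)[:2] for a,b in zip(xs,ys)])
w=np.linalg.eigh(np.cov(W.T))[1][:,1];print("bar",pb.round(1),n,"yaw",np.arctan2(w[1],w[0]).round(3))
pg=ray("top",265+141/3.3,190+150/3.3,52,k);print("peg",pg.round(1),np.arctan2(*(pg-C2)[[1,0]]).round(3),np.hypot(*(pg-C2)[:2]).round(1))
s=np.load("s4.npz")["p"];print(cov(220+107/2.8,80+88/2.8,75))
```

```text
ring [556.1 -29.8  46. ] [555.9 -29.9  46. ] (48.71696472167969, 49.378662109375) T [ 5.5655e+02 -3.1005e+01 -1.5600e-01]
red [520.1 -46.8  55. ] 32 yaw -2.701 39.6
bar [556.9 -26.   80. ] 49 yaw -2.868
peg [532.2   1.5  52. ] 2.217 39.4
(array([ 78.9,  75. , 232.6]), np.float64(1.356), np.float64(146.0))
```

```bash
python3 -m inch '[[[0.2,-0.1,0,0.017,0.11,0,45],[0.3,-0.3,-0.2,0.034,0.22,0,45],[0.4,-0.5,-0.4,0.052,0.33,0,45],[0.4,-0.5,-0.4,0.052,0.33,0,45]]]'
python3 -m inch '[[[0.2,-0.2,-0.1,0,0,-0.11,45],[0.4,-0.3,-0.2,0,0,-0.22,45],[0.6,-0.4,-0.3,0,0,-0.32,45],[0.6,-0.4,-0.3,0,0,-0.32,45]]]'
python3 -m inch '[[[0.2,-0.05,-0.2,0,0,-0.11,45],[0.4,-0.1,-0.5,0,0,-0.22,45],[0.58,-0.14,-0.8,0,0,-0.31,45],[0.58,-0.14,-0.8,0,0,-0.31,45],[0.58,-0.14,-0.8,0,0,-0.31,45]]]'; python3 m.py
python3 - <<'E'
from m import *
s=bot.read_state();R=Ro.from_quat(s["tool_rot"]);y=R.apply([0,1,0]);print("pos",s["tool_pos"].round(1) if hasattr(s["tool_pos"],"round") else s["tool_pos"],"closing yaw",np.arctan2(y[1],y[0]))
k=K("wrist");p,d=read_camera("wrist");cv2.imwrite("pics/w5.png",p)
print("axis top px",proj("wrist",(556,-30,83),k),[proj("wrist",(556+20*np.cos(a),-30+20*np.sin(a),83),k).round(0) for a in (-2.72,-2.72+np.pi)])
E
```

```text
clock: 10.9
tool_pos: [440.9, 19.4, 331.4]
tool_rot: [0.762, 0.648, -0.007, -0.001]
wrist_force: [-0.2, 0.0, 0.5]
grip_width: 38.7
grasp_force: 0.0
clock: 11.4
tool_pos: [499.5, -18.9, 304.2]
tool_rot: [0.899, 0.439, -0.004, 0.001]
wrist_force: [-0.8, 0.7, -0.2]
grip_width: 38.7
grasp_force: 0.0
clock: 12.02
tool_pos: [556.8, -32.0, 226.6]
tool_rot: [0.977, 0.212, -0.003, -0.0]
wrist_force: [-0.5, -1.4, 0.2]
grip_width: 38.5
grasp_force: 0.0
t 12.03 grasp pt tester [  0.4  -1.  220.6] zdir [-0.006 -0.002 -1.   ] ydir [ 0.551 -0.834 -0.002]
F tester [-0.32 -1.46  0.2 ] tq [-0.014 -0.036  0.02 ] w 38.5 gf 0.0 j [-0.1  -0.13  1.73 -0.    1.54  1.04]
pos [556.8 -32.  226.6] closing yaw -1.1433349576839418
axis top px [277.56591856 200.65010905] [array([277., 225.]), array([278., 176.])]
```

View pics/w5.png

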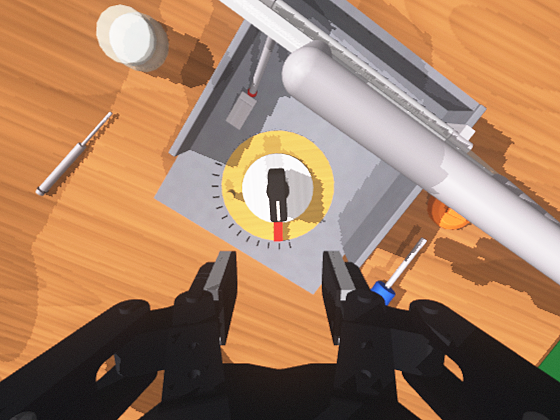

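The wrist view shows the knob bar vertical in the picture at column 278, rows 168 to 222, aligned with the finger gap. The peg is at (234,185) and the cover's handle passes close to the camera. Next I'll refine the axis from this view and check the camera's clearance.

Run:
```python
from m import *
p=cv2.imread("pics/w5.png");k=K("wrist");print("cam pos",(-k[3].T@k[4]).round(1),"axis",k[3][2].round(3))
s,A,R=rep();cp=-k[3].T@k[4];print("cam tester",(A@(cp-[T[0],T[1],0])).round(1),"cam in tool",R.inv().apply(cp-s["tool_pos"]).round(1))
hsv=cv2.cvtColor(p,cv2.COLOR_BGR2HSV);roi=np.zeros(p.shape[:2],np.uint8);cv2.circle(roi,(278,187),66,255,-1)
for nm,m,z in [("ring",(hsv[...,0]>18)&(hsv[...,0]<32)&(hsv[...,1]>70),46),]:
    m=m&(roi>0);c=max(cv2.findContours(m.astype(np.uint8),cv2.RETR_EXTERNAL,cv2.CHAIN_APPROX_NONE)[0],key=len)
    e=cv2.fitEllipse(cv2.convexHull(c));print(nm,e,ray("wrist",*e[0],z,k).round(1))
m=(hsv[...,2]<60)&(roi>0)&(np.hypot(*(np.indices(roi.shape)-np.array([195,278])[:,None,None]))<33)
ys,xs=np.nonzero(m);print("bar ext",xs.min(),xs.max(),ys.min(),ys.max(),ray("wrist",278,(168+222)/2,83,k).round(1),[ray("wrist",278,v,83,k).round(1) for v in (ys.min(),ys.max())])
r=((hsv[...,0]<8)|(hsv[...,0]>172))&(hsv[...,1]>150)&(hsv[...,2]>90)&(roi>0);ys,xs=np.nonzero(r);pr=ray("wrist",xs.mean(),ys.mean(),55,k)
print("red",pr.round(1));print("peg",ray("wrist",234,185,55,k).round(1))
```

```text
cam pos [620.2  -2.7 344.1] axis [-0.253 -0.114 -0.961]
t 12.07 grasp pt tester [  0.5  -1.  220.8] zdir [-0.006 -0.002 -1.   ] ydir [ 0.551 -0.835 -0.001]
F tester [-0.19 -0.07  0.12] tq [ 0.052 -0.011  0.067] w 38.3 gf 0.0 j [-0.1  -0.13  1.73 -0.    1.54  1.04]
cam tester [ 58.4  37.9 344.1] cam in tool [  69.    -0.7 -117.7]
ring ((277.4233093261719, 185.09703063964844), (109.1137466430664, 111.63774108886719), 82.86730194091797) [560.  -27.9  46. ]
bar ext 267 287 169 221 [560.4 -28.5  83. ] [array([579.2, -20. ,  83. ]), array([540.9, -37.3,  83. ])]
red [523.7 -44.9  55. ]
peg [546.4   7.   55. ]
```

The wrist camera would pass the handle on the way down, so I'll make a half turn with the gripper moved back towards the robot. That puts the camera on the front side.

```bash
python3 -m inch '[[[-0.25,0.04,0,0,0,0.11,45],[-0.5,0.08,0,0,0,0.22,45],[-0.5,0.08,0,0,0,0.33,45],[-0.5,0.08,0,0,0,0.44,45],[-0.5,0.08,0,0,0,0.5,45]]]' >/dev/null
python3 -m inch '[[[0,0,0,0,0,0.11,45],[0,0,0,0,0,0.22,45],[0,0,0,0,0,0.33,45],[0,0,0,0,0,0.44,45],[0,0,0,0,0,0.5,45]]]' >/dev/null
python3 -m inch '[[[0,0,0,0,0,0.11,45],[0,0,0,0,0,0.22,45],[0,0,0,0,0,0.33,45],[0,0,0,0,0,0.44,45],[0,0,0,0,0,0.5,45]]]' >/dev/null
python3 -m inch '[[[0,0,0,0,0,0.11,45],[0,0,0,0,0,0.22,45],[0,0,0,0,0,0.33,45],[0,0,0,0,0,0.44,45],[0,0,0,0,0,0.5,45]]]' >/dev/null
python3 -m inch '[[[0.25,-0.04,-0.2,0,0,0,45],[0.5,-0.08,-0.45,0,0,0,45],[0.5,-0.08,-0.6,0,0,0,45],[0.5,-0.08,-0.6,0,0,0,45]]]'
cat > k.py <<'E'
from m import *
s,A,R=rep();k=K("wrist");p,d=read_camera("wrist");cv2.imwrite("pics/wl.png",p)
y=R.apply([0,1,0]);print("pos",np.round(s["tool_pos"],1),"closing yaw",np.arctan2(y[1],y[0]).round(3))
hsv=cv2.cvtColor(p,cv2.COLOR_BGR2HSV)
m=((hsv[...,0]>18)&(hsv[...,0]<32)&(hsv[...,1]>70)).astype(np.uint8)
c=max(cv2.findContours(m,cv2.RETR_EXTERNAL,cv2.CHAIN_APPROX_NONE)[0],key=cv2.contourArea);e=cv2.fitEllipse(cv2.convexHull(c))
print("ring",np.round(e[0],1),np.round(e[1],1),ray("wrist",*e[0],46,k).round(1))
roi=np.zeros(p.shape[:2],np.uint8);cv2.drawContours(roi,[cv2.convexHull(c)],-1,1,-1)
r=((hsv[...,0]<8)|(hsv[...,0]>172))&(hsv[...,1]>150)&(hsv[...,2]>90)&(roi>0);ys,xs=np.nonzero(r);pr=ray("wrist",xs.mean(),ys.mean(),55,k)
C=ray("wrist",*e[0],46,k);print("red",pr.round(1),len(xs),"yaw",np.arctan2(*(pr-C)[[1,0]]).round(3))
b=((hsv[...,2]<55)&(roi>0)).astype(np.uint8);c=max(cv2.findContours(b,cv2.RETR_EXTERNAL,cv2.CHAIN_APPROX_NONE)[0],key=cv2.contourArea)
rc=cv2.minAreaRect(c);W=[ray("wrist",*q,80,k)[:2].round(1) for q in cv2.boxPoints(rc)];print("bar",np.round(rc[0],1),np.round(rc[1],1),ray("wrist",*rc[0],80,k).round(1),[w.tolist() for w in W])
E
python3 k.py
```

```text
clock: 15.08
tool_pos: [556.3, -32.0, 164.7]
tool_rot: [-0.211, 0.978, -0.0, 0.004]
wrist_force: [-0.3, 0.3, 0.5]
grip_width: 38.3
grasp_force: 0.0
t 15.07 grasp pt tester [  0.   -1.  158.7] zdir [ 0.008  0.002 -1.   ] ydir [-0.549  0.836 -0.002]
F tester [-0.33  0.21  0.47] tq [-0.032  0.021  0.031] w 38.3 gf 0.0 j [-0.1  -0.11  1.81  0.    1.43 -2.1 ]
pos [556.3 -32.  164.7] closing yaw 1.995
ring [281.8 208.9] [132.8 138.4] [555.2 -29.9  46. ]
red [521.7 -45.6  55. ] 307 yaw -2.703
bar [234. 254.] [5.7 2.8] [586.1 -49.7  80. ] [[586.3, -51.7], [584.4, -51.0], [586.0, -47.6], [587.8, -48.3]]
```

```bash
python3 -m inch '[[[0.007,0.025,-0.25,0,0,0,45],[0.007,0.025,-0.5,0,0,0,45],[0.007,0.025,-0.7,0,0,0,45],[0.007,0.025,-0.79,0,0,0,45],[0.007,0.025,-0.79,0,0,0,45]]]' ; python3 m.py
python3 -m inch '[[[0,0,0,0,0,0,22],[0,0,0,0,0,0,22],[0,0,0,0,0,0,22],[0,0,0,0,0,0,22]]]';python3 m.py
```

```text
clock: 15.75
tool_pos: [557.7, -29.7, 85.8]
tool_rot: [-0.21, 0.978, -0.0, 0.004]
wrist_force: [-0.5, -0.4, 0.2]
grip_width: 38.4
grasp_force: 0.0
t 15.75 grasp pt tester [ 1.   1.5 79.8] zdir [ 0.008  0.002 -1.   ] ydir [-0.548  0.837 -0.003]
F tester [-0.44 -0.51  0.16] tq [-0.031 -0.046 -0.019] w 38.4 gf 0.0 j [-0.1  -0.04  1.89  0.    1.29 -2.09]
clock: 16.25
tool_pos: [557.8, -29.7, 85.8]
tool_rot: [-0.21, 0.978, -0.0, 0.004]
wrist_force: [0.7, 0.7, 0.6]
grip_width: 18.6
grasp_force: 0.0
t 16.25 grasp pt tester [ 1.1  1.5 79.8] zdir [ 0.009  0.002 -1.   ] ydir [-0.548  0.837 -0.003]
F tester [0.6  0.82 0.56] tq [-0.039  0.028 -0.019] w 18.6 gf 0.0 j [-0.1  -0.04  1.89  0.    1.29 -2.09]
```

```bash
python3 -m inch '[[[0,0,0,0,0,-0.1,22],[0,0,0,0,0,-0.2,22],[0,0,0,0,0,-0.3,22],[0,0,0,0,0,-0.4,22],[0,0,0,0,0,-0.4,22]]]' ; python3 m.py
python3 -m inch '[[[0,0,0,0,0,-0.05,22],[0,0,0,0,0,-0.1,22],[0,0,0,0,0,-0.15,22],[0,0,0,0,0,-0.15,22]]]' ; python3 k.py
```

```text
clock: 16.88
tool_pos: [557.8, -29.6, 85.7]
tool_rot: [0.102, 0.995, -0.002, 0.004]
wrist_force: [-0.3, 0.7, 0.7]
grip_width: 18.7
grasp_force: 0.3
t 16.88 grasp pt tester [ 1.   1.6 79.7] zdir [ 0.008 -0.003 -1.   ] ydir [ 0.048  0.999 -0.003]
F tester [-0.35  0.61  0.67] tq [ 0.075  0.099 -0.039] w 18.7 gf 0.3459382220171392 j [-0.1  -0.04  1.89 -0.    1.29 -1.46]
clock: 17.38
tool_pos: [557.7, -29.5, 85.7]
tool_rot: [0.217, 0.976, -0.002, 0.004]
wrist_force: [-1.4, 2.7, 0.5]
grip_width: 19.0
grasp_force: 1.2
t 17.38 grasp pt tester [ 1.   1.6 79.7] zdir [ 0.007 -0.005 -1.   ] ydir [ 0.277  0.961 -0.002]
F tester [-1.8   2.4   0.48] tq [ 0.41   0.154 -0.044] w 19.0 gf 1.2214872566141821 j [-0.1  -0.04  1.89 -0.01  1.29 -1.23]
pos [557.7 -29.5  85.7] closing yaw 1.134
ring [279.5 246.9] [185.5 201.1] [553.9 -27.   46. ]
red [519.4 -17.6  55. ] 735 yaw 2.876
bar [280.3 278.1] [148.   49.9] [553.1 -26.3  80. ] [[550.1, -58.2], [530.9, -47.5], [556.0, 4.2], [576.4, -4.1]]
```

```bash
cat > a.py <<'E'
from m import *
import sys
n=int(sys.argv[1]) if len(sys.argv)>1 else 8;F=[];Q=[]
for i in range(n):
    p,d=read_camera("wrist");s=bot.read_state();F.append(s["wrist_force"]);Q.append(s["wrist_torque"])
F=np.array(F);Q=np.array(Q);r=(np.array(s["tool_pos"])-[557,-29.5,80])/1000
q=Q+np.cross(r,F);y=Ro.from_quat(s["tool_rot"]).apply([0,1,0]);k=K("wrist")
hsv=cv2.cvtColor(p,cv2.COLOR_BGR2HSV);m=((hsv[...,0]<8)|(hsv[...,0]>172))&(hsv[...,1]>150)&(hsv[...,2]>90)
c=max(cv2.findContours(m.astype(np.uint8),cv2.RETR_EXTERNAL,cv2.CHAIN_APPROX_NONE)[0],key=cv2.contourArea);u=c[:,0].mean(0);pr=ray("wrist",*u,55,k)
print("t",round(float(s["clock"]),2),"F",F.mean(0).round(2),"tq",Q.mean(0).round(3),"tz knob",q[:,2].mean().round(3),"+-",(q[:,2].std()/n**.5).round(3),"gf",round(float(s["grasp_force"]),2),"w",round(float(s["grip_width"]),1),"cl yaw",np.arctan2(y[1],y[0]).round(3),"red",pr.round(1)[:2],np.arctan2(pr[1]+29.5,pr[0]-557).round(3))
E
python3 a.py
python3 -m inch '[[[0,0,0,0,0,-0.05,22],[0,0,0,0,0,-0.1,22],[0,0,0,0,0,-0.1,22]]]' >/dev/null; python3 a.py
python3 -m inch '[[[0,0,0,0,0,-0.03,22],[0,0,0,0,0,-0.05,22],[0,0,0,0,0,-0.05,22]]]' >/dev/null; python3 a.py
```

```text
t 17.82 F [-1.39  4.5   1.01] tq [0.707 0.241 0.065] tz knob 0.068 +- 0.01 gf 2.18 w 18.5 cl yaw 1.131 red [519.4 -17.6] 2.834
t 18.6 F [-0.81  4.98  0.8 ] tq [0.823 0.152 0.098] tz knob 0.102 +- 0.013 gf 2.17 w 18.6 cl yaw 0.973 red [521.7 -11.6] 2.671
t 19.38 F [-1.06  5.3   0.87] tq [0.869 0.156 0.079] tz knob 0.083 +- 0.013 gf 2.22 w 18.6 cl yaw 0.895 red [523.2  -8.9] 2.594
```

Torque about the knob axis reads 0.08 N m, which is plain friction as specified. Before going on I'll locate peg and pointer from depth.

```bash
cat > g.py <<'E'
from m import *
from collections import defaultdict
for n in ("wrist","top"):
    k=K(n);f,cx,cy,R,t=k;p,d=read_camera(n);v,u=np.nonzero(d>0);z=d[v,u]
    X=(np.c_[(u-cx)/f*z,(v-cy)/f*z,z]-t)@R;r=np.hypot(X[:,0]-557,X[:,1]+29.5)
    m=(r>34)&(r<52)&(X[:,2]>51)&(X[:,2]<63);Y=X[m];a=np.arctan2(Y[:,1]+29.5,Y[:,0]-557)%(2*np.pi)
    col=p[v[m],u[m]].astype(int);red=(col[:,2]>col[:,1]*2)
    h=np.histogram(a[~red],np.arange(1.5,3.4,.1));print(n,"nonred",h[0],"red yaw",np.median(a[red]).round(3) if red.any() else None,"red z",np.median(Y[red,2]).round(1) if red.any() else None)
    q=(~red)&(a>1.5)&(a<2.5)
    if q.any(): print(" peg",np.median(Y[q],0).round(1),np.median(a[q]).round(3),a[q].min().round(3),a[q].max().round(3))
    if red.any(): print(" red a",np.percentile(a[red],[5,95]).round(3))
E
python3 g.py
```

```text
wrist nonred [  0   0   0   0   1 149 156   0   0   4   7   0   0   0   0   0   0   0] red yaw 2.598 red z 53.1
 peg [535.3   7.5  58. ] 2.101 2.0 2.494
 red a [2.509 2.684]
top nonred [0 0 0 0 0 0 0 0 0 0 2 1 2 1 0 0 0 0] red yaw 2.65 red z 53.9
 red a [2.585 2.712]
```

```bash
python3 -m inch '[[[0,0,0,0,0,-0.06,22],[0,0,0,0,0,-0.12,22],[0,0,0,0,0,-0.12,22]]]' >/dev/null; python3 a.py 5
python3 -m inch '[[[0,0,0,0,0,-0.015,22],[0,0,0,0,0,-0.03,22],[0,0,0,0,0,-0.03,22]]]' >/dev/null; python3 a.py 5; python3 g.py
```

```text
t 20.1 F [ 0.41  4.76 -0.09] tq [ 0.768 -0.118  0.063] tz knob 0.067 +- 0.012 gf 2.16 w 18.9 cl yaw 0.706 red [527.5  -2.5] 2.4
t 20.73 F [1.05 5.61 0.14] tq [ 0.859 -0.153  0.083] tz knob 0.088 +- 0.016 gf 2.41 w 18.9 cl yaw 0.659 red [528.7  -1.3] 2.359
wrist nonred [  0   0   0   0   2 164 133  10   0   0   0   0   0   0   0   0   0   0] red yaw 2.361 red z 53.0
 peg [535.6   7.7  57.9] 2.093 1.992 2.281
 red a [2.273 2.447]
top nonred [0 0 0 0 0 0 0 0 2 2 0 0 0 0 0 0 0 0] red yaw 2.43 red z 53.7
 peg [521.1   1.8  54.3] 2.425 2.344 2.481
 red a [2.358 2.49 ]
```

```bash
python3 -m inch '[[[0,0,0,0,0,-0.01,22],[0,0,0,0,0,-0.02,22]]]' >/dev/null; python3 a.py 5
python3 -m inch '[[[0,0,0,0,0,-0.005,22],[0,0,0,0,0,-0.01,22]]]' >/dev/null; python3 a.py 5
```

```text
t 21.32 F [1.19 5.26 0.06] tq [ 0.883 -0.204  0.083] tz knob 0.088 +- 0.005 gf 2.4 w 19.0 cl yaw 0.627 red [ 5.295e+02 -4.000e-01] 2.327
t 21.82 F [ 1.4   5.49 -0.29] tq [ 0.877 -0.185  0.059] tz knob 0.064 +- 0.014 gf 2.39 w 18.9 cl yaw 0.612 red [530.   0.] 2.311
```

```bash
python3 -m inch '[[[0,0,0,0,0,-0.005,22]]]' >/dev/null; python3 a.py 5
```

```text
t 22.2 F [ 0.73  5.54 -0.32] tq [ 0.882 -0.208  0.072] tz knob 0.077 +- 0.015 gf 2.38 w 18.9 cl yaw 0.604 red [5.302e+02 3.000e-01] 2.303
```

```bash
echo 'sys.exit(1 if q[:,2].mean()>0.14 else 0)' >> a.py
python3 -m inch '[[[0,0,0,0,0,-0.005,22]]]' >/dev/null; python3 a.py 5 && python3 -m inch '[[[0,0,0,0,0,-0.005,22]]]' >/dev/null && python3 a.py 5 && python3 -m inch '[[[0,0,0,0,0,-0.005,22]]]' >/dev/null && python3 a.py 5 && python3 -m inch '[[[0,0,0,0,0,-0.005,22]]]' >/dev/null && python3 a.py 5 && python3 -m inch '[[[0,0,0,0,0,-0.005,22]]]' >/dev/null && python3 a.py 5  && python3 -m inch '[[[0,0,0,0,0,-0.005,22]]]' >/dev/null && python3 a.py 5
```

```text
t 22.57 F [ 1.18  5.91 -0.19] tq [ 0.895 -0.199  0.069] tz knob 0.074 +- 0.006 gf 2.37 w 18.2 cl yaw 0.596 red [5.304e+02 5.000e-01] 2.296
t 22.95 F [ 1.34  5.34 -0.09] tq [ 0.899 -0.162  0.094] tz knob 0.099 +- 0.015 gf 2.36 w 18.5 cl yaw 0.588 red [530.7   0.7] 2.288
t 23.32 F [1.03 5.08 0.03] tq [ 0.88  -0.215  0.09 ] tz knob 0.094 +- 0.006 gf 2.35 w 18.8 cl yaw 0.58 red [530.9   0.9] 2.28
t 23.7 F [ 1.06  5.15 -0.06] tq [ 0.896 -0.186  0.079] tz knob 0.083 +- 0.002 gf 2.37 w 18.7 cl yaw 0.572 red [531.    1.1] 2.274
t 24.07 F [1.29 6.06 0.19] tq [ 0.926 -0.201  0.095] tz knob 0.1 +- 0.003 gf 2.98 w 18.9 cl yaw 0.565 red [531.1   1.2] 2.271
t 24.45 F [1.37 5.79 0.17] tq [ 0.989 -0.2    0.147] tz knob 0.152 +- 0.008 gf 4.26 w 18.6 cl yaw 0.557 red [531.2   1.2] 2.269
```

```bash
python3 -m inch '[[[0,0,0,0,0,-0.005,22]]]' >/dev/null; python3 a.py 5; python3 -m inch '[[[0,0,0,0,0,-0.004,22]]]' >/dev/null; python3 a.py 8
```

```text
t 24.82 F [0.98 6.12 0.07] tq [ 1.018 -0.204  0.206] tz knob 0.211 +- 0.013 gf 5.88 w 18.8 cl yaw 0.549 red [531.3   1.2] 2.267
t 25.35 F [1.08 6.62 0.31] tq [ 1.005 -0.183  0.265] tz knob 0.271 +- 0.01 gf 7.32 w 18.8 cl yaw 0.543 red [531.4   1.3] 2.263
```

```bash
python3 -m inch '[[[0,0,0,0,0,-0.003,22],[0,0,0,0,0,-0.003,22],[0,0,0,0,0,-0.003,22]]]' >/dev/null; python3 a.py 6
python3 -m inch '[[[0,0,0,0,0,0.01,22],[0,0,0,0,0,0.02,22],[0,0,0,0,0,0.05,22],[0,0,0,0,0,0.08,22]]]' >/dev/null; python3 a.py 4
python3 -m inch '[[[0,0,0,0,0,0,30],[0,0,0,0,0,0,38],[0,0,0,0,0,0,38]]]' >/dev/null;python3 a.py 4; python3 g.py
```

```text
t 26.02 F [1.19 6.38 0.42] tq [ 1.032 -0.156  0.284] tz knob 0.289 +- 0.019 gf 8.47 w 18.6 cl yaw 0.538 red [531.5   1.3] 2.263
t 26.73 F [ 0.15  0.38 -0.48] tq [-0.     0.001  0.005] tz knob 0.006 +- 0.014 gf 0.0 w 19.1 cl yaw 0.662 red [531.1   1.1] 2.273
t 27.3 F [-0.1   0.05 -0.4 ] tq [-0.013  0.022 -0.008] tz knob -0.007 +- 0.01 gf 0.0 w 32.3 cl yaw 0.663 red [531.1   1.1] 2.273
wrist nonred [  0   0   0   0   2 165 148   0   0   0   0   0   0   0   0   0   0   0] red yaw 2.275 red z 53.0
 peg [535.5   7.7  57.9] 2.097 1.995 2.194
 red a [2.189 2.359]
top nonred [0 0 0 0 0 0 0 0 2 2 0 0 0 0 0 0 0 0] red yaw 2.371 red z 53.4
 peg [524.7   1.   54.2] 2.399 2.344 2.465
 red a [2.37  2.396]
```

```bash
python3 -m inch '[[[0,0,0.2,0,0,0,38],[0,0,0.45,0,0,0,38],[-0.1,0,0.8,0,0,0,38],[-0.4,0,1,0,0,0,38],[-0.7,0,1,0,0,0,38]]]'
python3 -m inch '[[[-0.5,0,0.4,0,0,0,38],[-0.8,0.3,0.8,0,0,0,38],[-0.8,0.8,1,0,0,0,38],[-0.8,0.8,1,0,0,0,38]]]'
python3 g.py
python3 - <<'E'
from m import *
p,d=read_camera("side");P,D=read_camera("top")
a=cv2.resize(p[80:230,220:360],None,fx=2.8,fy=2.8);b=cv2.resize(P[130:300,200:440],None,fx=1.65,fy=1.65,interpolation=cv2.INTER_CUBIC)
h=420;z=lambda i:cv2.copyMakeBorder(i,0,h-i.shape[0],0,0,cv2.BORDER_CONSTANT)
cv2.imwrite("pics/end.png",np.hstack([z(a),z(b)]))
E
```

```text
clock: 28.02
tool_pos: [487.6, -29.8, 189.0]
tool_rot: [0.438, 0.899, -0.002, 0.005]
wrist_force: [-0.5, -0.6, 0.6]
grip_width: 32.2
grasp_force: 0.0
clock: 28.52
tool_pos: [407.4, 52.6, 289.1]
tool_rot: [0.437, 0.9, -0.002, 0.005]
wrist_force: [0.7, -0.1, 0.1]
grip_width: 32.7
grasp_force: 0.0
wrist nonred [0 0 0 0 0 0 0 0 0 0 0 0 0 0 0 0 0 0] red yaw None red z None
top nonred [ 1  0  0  0  0  5 10  6  2  2  0  0  0  1  0  0  0  0] red yaw 2.336 red z 54.1
 peg [533.4   4.9  58.1] 2.171 1.545 2.439
 red a [2.262 2.403]
```

View pics/end.png

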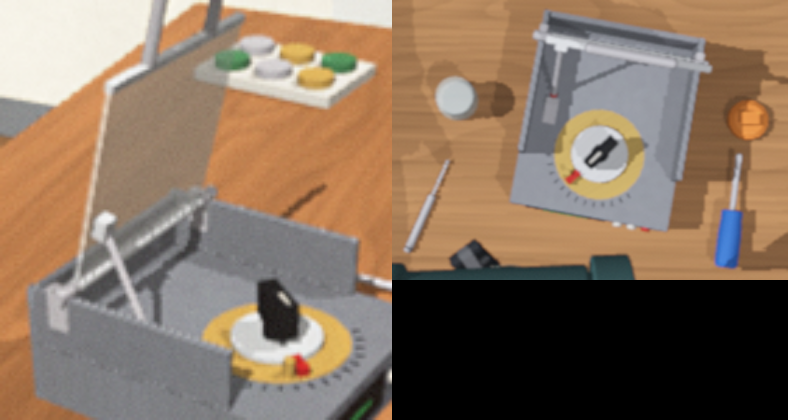

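The cover is still propped, with its corner at (107,88) as before. The red pointer at (300,366) sits against the peg at (288,366), the bystanders are in place and the arm is clear. Handing in.

```bash
python3 -c "
from rig import bot
print(bot.job_done())"
```

```text
the job is handed in; nothing more can be done
None
```

I handed the job in: the cover stands propped on its stay at about 1.35 rad, the pointer was pressed to the peg with an estimated 5 N and left touching it, and the bystanders look unmoved; no verdict was returned.

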